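# Reload the tray sealer's shuttle in reverse order

## Task

Move the four copper clip fixtures from the grey pads of the cool-down rack into the four pockets of the sealer's steel shuttle plate, one per pocket, in reverse order: seen from the robot, the fixture that starts leftmost on the rack goes into the rightmost pocket, the second from the left into the second from the right, and so on. Leave each one upright, lying flat on the floor of its pocket and lengthwise along it, let go and at rest.

Things in the scene. Friction and masses are not known exactly. Their poses are not given: they have to be found in the camera images.
- fix_posts: copper clip fixture, 160 g: bar 90 long (x) x 18 wide (y) x 24 high, gripped across its width; all four bars alike. Origin: centre of its underside, z up. Starts on its own pad, bar along the pad within 10 degrees. On top: two upright round posts, diameter 14, 26 high, at x = +-36; grip at the middle.
- fix_bridge: copper clip fixture, 160 g: bar 90 long (x) x 18 wide (y) x 24 high, gripped across its width; all four bars alike. Origin: centre of its underside, z up. Starts on its own pad, bar along the pad within 10 degrees. On top: a strip 86 x 12 wide x 7 thick over the whole bar on a leg at each end, 24 mm gap below, total height 55; grip the bar at the middle, fingers passing either side of the strip.
- fix_cup: copper clip fixture, 160 g: bar 90 long (x) x 18 wide (y) x 24 high, gripped across its width; all four bars alike. Origin: centre of its underside, z up. Starts on its own pad, bar along the pad within 10 degrees. On top: one round cup, diameter 36, 18 high, at one end only (centre x = +27), dark disc on top; it overhangs the bar sideways, so grip with the pads centred at x = -12.
- fix_flanges: copper clip fixture, 160 g: bar 90 long (x) x 18 wide (y) x 24 high, gripped across its width; all four bars alike. Origin: centre of its underside, z up. Starts on its own pad, bar along the pad within 10 degrees. On top: two cross plates 12 (x) x 40 (y) x 10 high, at x = +-38; grip at the middle.
- pad_posts: plain grey pad on the cool-down rack, fixed, 116 (x, lengthwise) x 46 (y) x 6 high, its top 16 mm above the table. Origin: centre of its underside. It marks where this fixture starts: fix_posts.
- pad_bridge: plain grey pad on the cool-down rack, fixed, 116 (x, lengthwise) x 46 (y) x 6 high, its top 16 mm above the table. Origin: centre of its underside. It marks where this fixture starts: fix_bridge.
- pad_cup: plain grey pad on the cool-down rack, fixed, 116 (x, lengthwise) x 46 (y) x 6 high, its top 16 mm above the table. Origin: centre of its underside. It marks where this fixture starts: fix_cup.
- pad_flanges: plain grey pad on the cool-down rack, fixed, 116 (x, lengthwise) x 46 (y) x 6 high, its top 16 mm above the table. Origin: centre of its underside. It marks where this fixture starts: fix_flanges.
- cool_rack: cool-down rack: fixed aluminium base, 140 (x) x 290 (y) x 10 high, 6 mm edge strips along its long sides, carrying four grey pads at y = +105, +35, -35, -105 mm. Origin: centre of its underside, on the table; z up; +y is its left end seen from the robot. Turned up to 14 degrees, on the robot's left or right.
- shuttle_plate: sealer's shuttle plate: fixed steel, 140 (x) x 290 (y) x 21 high, with four empty pockets centred at x = 0, y = +105, +35, -35, -105 mm, each 114 long (x) x 42 wide x 5 deep, dark floor 16 mm above the table. Origin: centre of its underside, on the table; z up; +y is its left end seen from the robot. Turned up to 14 degrees, on the other side from the rack.

How it is judged:
By the outcome, as a careful person would: the job done as asked, in the order asked, and still so for the second after the job is handed in, with the robot touching nothing.
It also fails if it takes over 99 s, if anything falls off the work surface, if the arm or the gripper's body presses on something with over 40 N, if the wrist force passes 120 N, or if a joint passes its speed limit or range.

## Robot

A 6-joint arm with a two-finger parallel gripper is mounted at the origin on the work surface. World frame = base frame: x ahead of the robot, y to its left, z up, the work surface at z = 0. Lengths are in mm, angles in rad, forces in N, time in s.
With the tool pointing down it reaches from about 350 to 975 mm from the base axis. Payload 7.1 kg.
Tool frame: the origin (TCP) lies on the front face of the gripper's body, between the roots of the fingers; the fingertips stand 80 mm ahead of it and the grasp point (between the pads) lies 61 mm ahead of it (env.tips_ahead is the distance from the TCP to the fingertips, in mm); z points along the fingers, y is the line along which they close (so a half turn about z gives the same grasp; the last joint's range is limited). The gripper opens to 88 mm and grips with 3 to 60 N. Pads are 20 mm wide; open, the fingers measure 115 mm over their backs; the gripper's body (75 mm by 178 mm) begins 61 mm behind the grasp point.
Start: joints at [-1.16, 0.423, 1.63, -0, 1.089, -0.019], TCP at [260.446, -568.132, 302.675] pointing down, gripper open.
Joint ranges: [-3, 3], [-0.9, 2.11], [0.09, 2.58], [-1.31, 4.45], [0.11, 2.69], [-2.54, 2.54]. Speed limits (rad/s): [2.39, 2.39, 3.01, 3.14, 3.14, 3.14].

## Interface

Orientations are given as a unit quaternion [x, y, z, w].
In Python, from station import env, set_gripper, viewer, workorder gives the robot as it stands. Calls block until the motion is done:
- env.reach(position, orientation): joint-space move of the TCP to a pose.
- env.move_l(position, rot=None, rate=150, f_stop=None): straight line of the TCP; rot=None keeps the orientation; rate is the mean speed in mm/s. With f_stop (N) it stops when the force on the tool has changed by that much, and returns True; else False.
- env.move_joints(angles): joint-space move.
- set_gripper(opening): finger opening in mm; the grip force is fixed at half the most; returns when the fingers have stopped.
- env.hold(seconds).
- env.ik(position, orientation): joint angles nearest the present ones, or None.
- env.read_state(): the state.
- viewer.camera(name): name is "scene" or "top" or "wrist"; returns the picture (480x640x3 uint8, blue, green, red); there is no depth.
- viewer.camera_params(name): a dict with "fx", "fy", "cx", "cy" (pixels), "pose" (4x4, takes a point from camera to world coordinates); the wrist camera has in their place "tool_from_camera" (4x4, takes a point from camera to tool coordinates, whose origin is the TCP and whose axes are the flange's). Camera axes: x right, y up, looking along -z (the intrinsics and any distortion apply to the point x, -y, -z); pixel columns grow to the right and rows downward; lengths in mm; the calibration is good to about 2 mm. A picture is of the moment at which its call begins: read the wrist's pose just before it. camera_params takes no time and is no camera call.
A pose or a line that the arm cannot do raises env.IKError and nothing moves.
- workorder.sign_off(): hands the job in; it is judged then, once.
The state is a dict: "time_s": time; "qpos": joint angles; "dq": joint speeds; "tau": joint torques, N m; "tool_pos": TCP position; "orientation": TCP orientation; "force": force on the tool from outside, world axes, zero at the start; "wrist_torque": the same for the moment, N m; "width": finger opening in mm; "grip_force": force on a finger pad.
Only numpy, scipy, OpenCV 4.12 (cv2) and the standard library are available. Lean on these libraries where they do the work, as an engineer would, in place of code of your own. Each camera call takes 0.05 s, during which the arm holds its last target. There are 200 camera calls.

## Working session

There is one attempt and no reset: what is moved stays moved. The work goes in short steps, each a Python script; the robot and the scene stay as the last script left them, time stands still between calls to the robot, and variables do not carry over. Pictures are saved under pics/ and viewed, at most 14 in all, crops included, and the job is handed in when it is done.

```bash
ls; mkdir -p pics
python3 - <<'E'
from station import env,viewer
import cv2,numpy as np
np.set_printoptions(precision=4,suppress=True)
for n in("top","scene","wrist"):
    cv2.imwrite(f"pics/{n}0.png",viewer.camera(n)); print(n,viewer.camera_params(n))
print(env.read_state())
E
```

```text
pics
top {'fx': 459.0701708375486, 'fy': 459.0701708375486, 'cx': 316.746957059135, 'cy': 239.03540518951237, 'pose': array([[   0.0843,    0.9736,   -0.2123,  344.7873],
       [  -0.9964,    0.0813,   -0.023 ,  -11.7473],
       [  -0.0051,    0.2135,    0.9769, 1018.3225],
       [   0.    ,    0.    ,    0.    ,    1.    ]])}
scene {'fx': 584.1969032788154, 'fy': 584.1969032788154, 'cx': 323.4953114074161, 'cy': 241.86848015842938, 'pose': array([[  -0.0498,   -0.7803,    0.6234, 1274.5249],
       [   0.9988,   -0.0363,    0.0343,   48.4253],
       [  -0.0041,    0.6244,    0.7811,  942.3208],
       [   0.    ,    0.    ,    0.    ,    1.    ]])}
wrist {'fx': 371.75578882284174, 'fy': 371.75578882284174, 'cx': 316.51639469202775, 'cy': 242.71477532462578, 'tool_from_camera': array([[  0.0002,   0.9612,   0.2759,  75.2396],
       [  1.    ,  -0.0003,   0.0002,   0.7811],
       [  0.0003,   0.2759,  -0.9612, -82.5252],
       [  0.    ,   0.    ,   0.    ,   1.    ]])}
{'time_s': 0.15, 'qpos': array([-1.16  ,  0.4237,  1.6305, -0.    ,  1.0886, -0.019 ]), 'dq': array([-0.0008, -0.0028, -0.002 , -0.0002,  0.0011, -0.0006]), 'tau': array([ -0.0013, -54.4982, -27.3919,   0.0643,   0.0205,  -0.0001]), 'tool_pos': array([ 260.3082, -567.8534,  302.0928]), 'orientation': array([ 0.977 ,  0.2132, -0.0001, -0.0006]), 'force': array([-0.7088,  0.5905,  0.0889]), 'wrist_torque': array([0.0019, 0.0389, 0.0081]), 'grip_force': 0.0, 'width': 88.03160688256696}
```

View pics/top0.png

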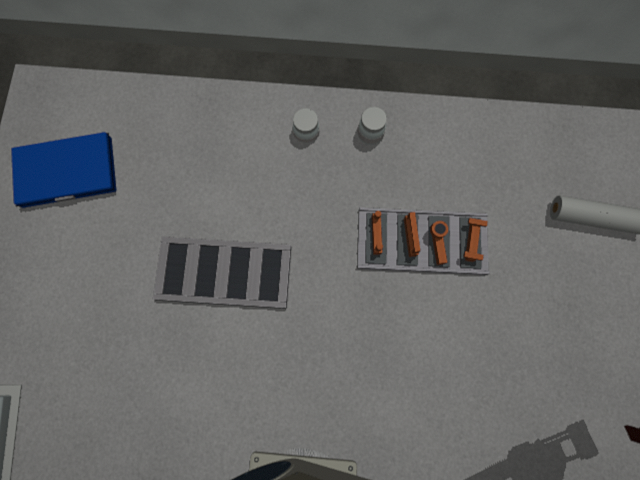

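View pics/scene0.png

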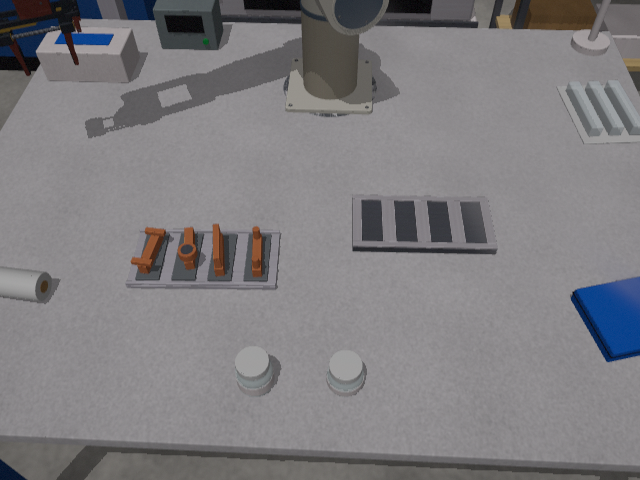

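The top view shows the plate on the robot's left, centred near px (224,272). The rack is on the right near (424,242), and its fixtures run posts, bridge, cup, flanges from left to right. The scene view agrees. I'll look closer with the wrist camera.

```bash
cat > h.py <<'E'
from station import env,set_gripper,viewer,workorder
import cv2,numpy as np
from scipy.spatial.transform import Rotation as R
np.set_printoptions(precision=2,suppress=True)
def q(psi): return np.array([np.cos(psi/2),np.sin(psi/2),0,0])   # tool down, tool x at angle psi
def campose(name,st=None):
    p=viewer.camera_params(name)
    if name!="wrist": return p,p["pose"]
    T=np.eye(4);T[:3,:3]=R.from_quat(st["orientation"]).as_matrix();T[:3,3]=st["tool_pos"]
    return p,T@p["tool_from_camera"]
def ray2plane(p,T,uv,z):
    uv=np.atleast_2d(uv).astype(float)
    d=np.c_[(uv[:,0]-p["cx"])/p["fx"],-(uv[:,1]-p["cy"])/p["fy"],-np.ones(len(uv))]@T[:3,:3].T
    return T[:3,3]+d*((z-T[2,3])/d[:,2])[:,None]
def project(p,T,P):
    c=(np.atleast_2d(P)-T[:3,3])@T[:3,:3]
    return np.c_[p["cx"]+p["fx"]*c[:,0]/-c[:,2],p["cy"]-p["fy"]*c[:,1]/-c[:,2]]
E
python3 - <<'E'
from h import *
import pickle
p,T=campose("top"); c=ray2plane(p,T,[[424,242],[224,272]],18); print(c)
for n,(x,y,_) in zip(("rack","plate"),c):
    env.reach([x+25,y,215],q(0)); env.hold(.3)
    st=env.read_state(); im=viewer.camera("wrist"); print(st["tool_pos"],st["time_s"])
    pickle.dump((st,im),open(n+".pkl","wb")); cv2.imwrite(f"pics/{n}1.png",im)
print(viewer.camera_params("wrist").keys())
E
```

```text
[[ 575.3  -226.59   18.  ]
 [ 471.32  208.68   18.  ]]
[ 600.14 -227.16  215.13] 2.2333
[496.59 208.18 214.95] 4.225
dict_keys(['fx', 'fy', 'cx', 'cy', 'tool_from_camera'])
```

View pics/rack1.png

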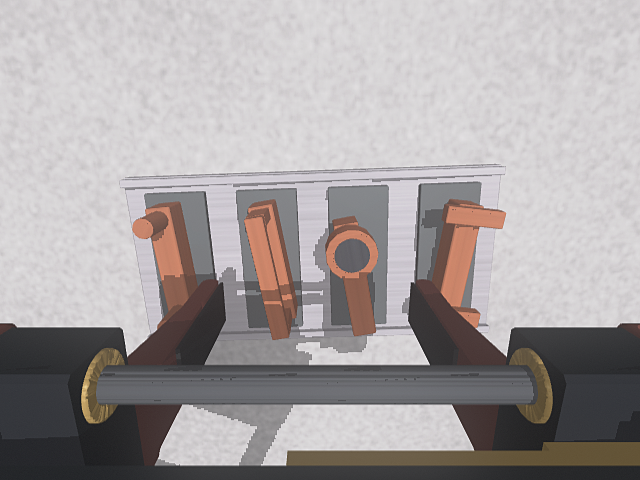

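View pics/plate1.png

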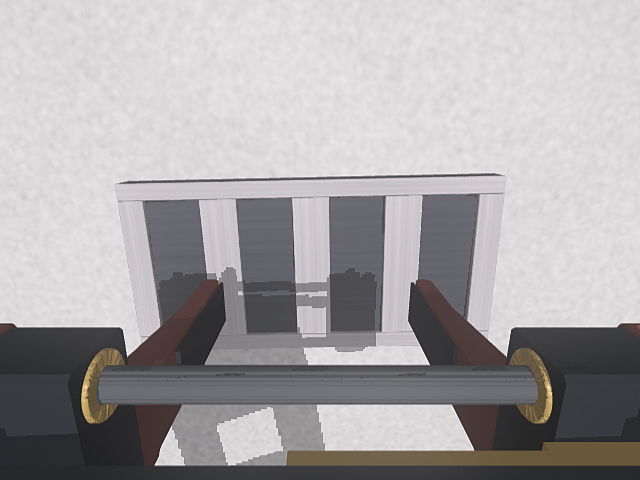

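Rack picture: the fixtures are clear at the top, but the fingers hide the lower ends of the outer ones. Plate picture: the pockets span columns 145–478 and are partly hidden too. I'll step back 75 mm and retake both.

Run:
```python
from h import *
import pickle
for n,(x,y) in zip(("plate","rack"),((422,208),(525,-227))):
    env.reach([x,y,225],q(0)); env.hold(.3)
    st=env.read_state(); im=viewer.camera("wrist"); print(st["tool_pos"],st["time_s"])
    pickle.dump((st,im),open(n+".pkl","wb"))
    cv2.imwrite(f"pics/{n}2.png",cv2.resize(im[110:390,115:515],None,fx=2,fy=2,interpolation=cv2.INTER_CUBIC))
```

```text
[422.81 208.07 224.93] 4.975
[ 525.19 -226.35  225.06] 6.9667
```

View pics/rack2.png

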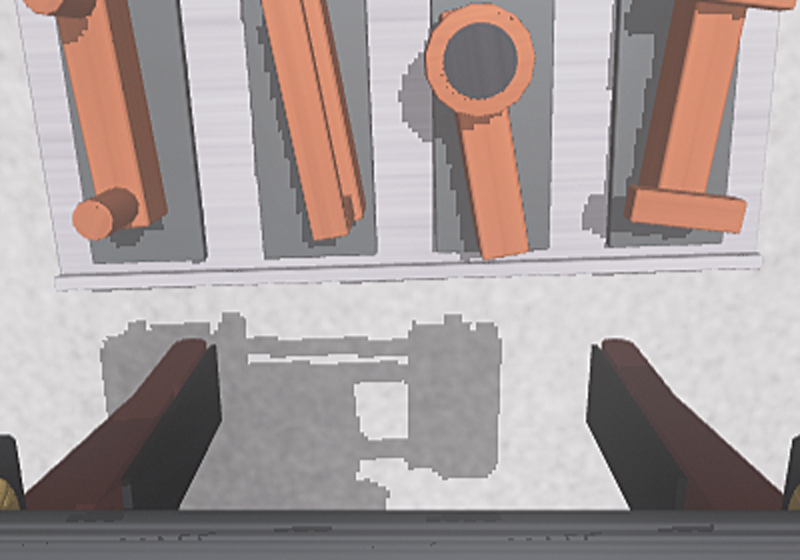

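View pics/plate2.png

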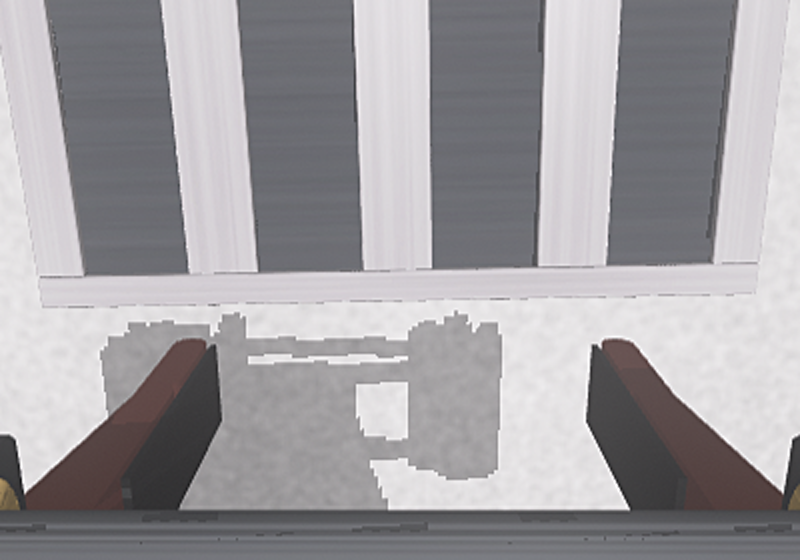

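The lower ends are now free, but the crop cut off the tops. I'll re-crop the same images, starting at row 10.

Run:
```python
from h import *
import pickle
for n in("plate","rack"):
    st,im=pickle.load(open(n+".pkl","rb"))
    cv2.imwrite(f"pics/{n}3.png",cv2.resize(im[10:270,115:515],None,fx=2,fy=2,interpolation=cv2.INTER_CUBIC))
```

```text
(no output)
```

View pics/rack3.png

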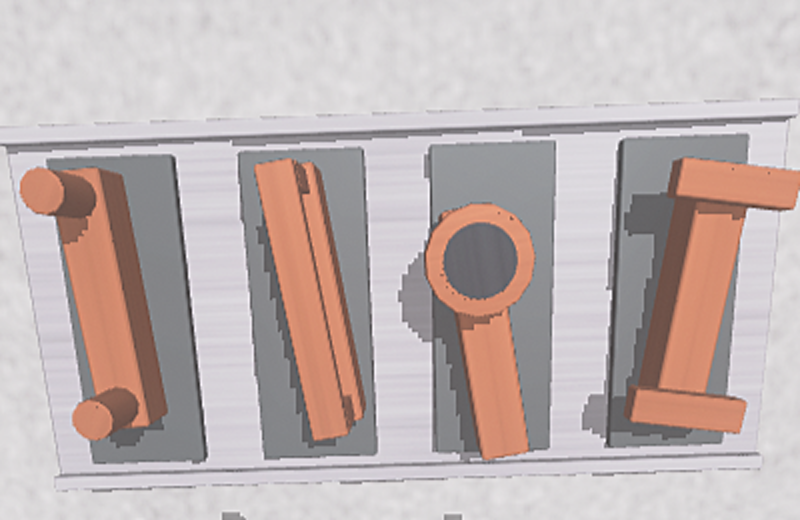

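View pics/plate3.png

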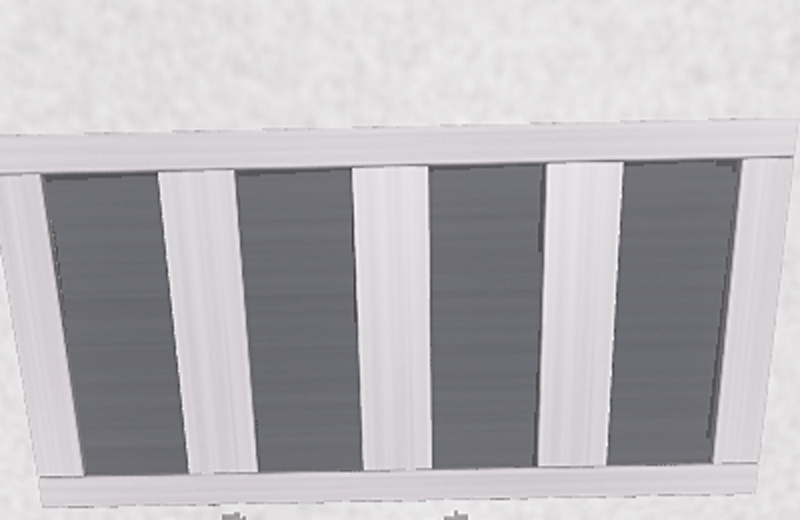

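Rack crop: posts tops at (42,191) and (93,420). The bridge strip corners are (255,165), (294,158), (314,441) and (351,431). The cup ring is centred at (480,260), with its bar end at (483,459)–(528,450). Plate crop: all 16 pocket corners are readable. I'll enlarge the flanges.

Run:
```python
from h import *
import pickle
st,im=pickle.load(open("rack.pkl","rb"))
cv2.imwrite("pics/fl.png",cv2.resize(im[80:235,415:525],None,fx=3.8,fy=3.8,interpolation=cv2.INTER_CUBIC))
```

```text
(no output)
```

View pics/fl.png

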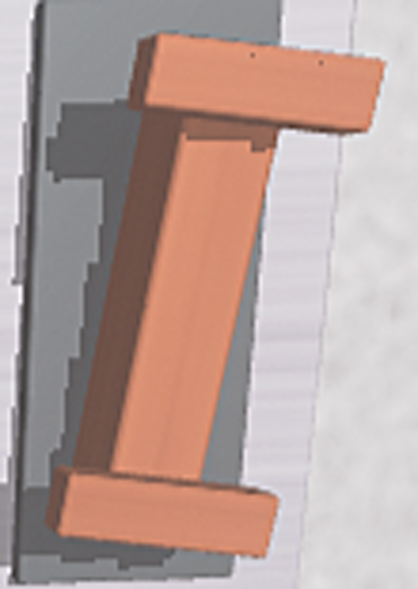

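```bash
cat > fit.py <<'E'
from h import *
import pickle,json
from scipy.optimize import least_squares
def fit(n,local,uv,g):
    st,_=pickle.load(open(n+".pkl","rb")); p,T=campose("wrist",st)
    L=np.array(local,float); uv=np.array(uv,float)
    def f(v):
        c,s=np.cos(v[2]),np.sin(v[2])
        return (project(p,T,np.c_[v[0]+c*L[:,0]-s*L[:,1],v[1]+s*L[:,0]+c*L[:,1],L[:,2]])-uv).ravel()
    r=least_squares(f,g,x_scale=[1,1,.01]); print(r.x[:2],np.degrees(r.x[2]),"rms px",np.sqrt(np.mean(r.fun**2)))
    return r.x.tolist()
c2=lambda a:np.array(a)/2+(115,10)
c4=lambda a:np.array(a)/3.8+(415,80)
out={}
out["plate"]=fit("plate",[(x,y+d,21) for y in(105,35,-35,-105) for x in(57,-57) for d in(21,-21)],
 c2([(40,174),(158,172),(84,475),(188,473),(235,170),(352,168),(258,471),(363,470),(428,167),(546,164),(433,468),(536,466),(623,162),(741,158),(608,466),(714,463)]),[471,208,0])
out["posts"]=fit("rack",[(36,0,66),(-36,0,66)],c2([(42,191),(93,420)]),[575,-120,0])
out["bridge"]=fit("rack",[(43,6,71),(43,-6,71),(-43,6,71),(-43,-6,71)],c2([(255,165),(294,158),(314,441),(351,431)]),[575,-190,0])
out["cup"]=fit("rack",[(27,0,58),(-45,9,40),(-45,-9,40)],c2([(480,260),(483,459),(528,450)]),[575,-260,0])
out["flanges"]=fit("rack",[(44,20,50),(44,-20,50),(32,-20,50),(32,20,50),(-32,20,50),(-32,-20,50),(-44,-20,50),(-44,20,50)],
 c4([(158,34),(385,62),(368,131),(146,107),(70,476),(277,496),(265,557),(58,534)]),[575,-330,0])
out["rack"]=fit("rack",[(58,y+23*s,16) for y in(105,35,-35,-105) for s in(1,-1)]+[(-58,y+23*s,16) for y in(35,-35) for s in (1,-1)],
 c2([(47,160),(172,154),(238,152),(362,147),(429,146),(555,141),(622,140),(748,134),(264,459),(376,454),(435,453),(549,448)]),[575,-227,0])
json.dump(out,open("poses.json","w"))
E
python3 fit.py
```

```text
[471.2 210.7] 1.1748476085184876 rms px 0.5548371364402781
[ 582.76 -120.41] 5.9345841323498485 rms px 0.034257039381434734
[ 584.56 -196.5 ] 10.253550223944542 rms px 0.7643623658349821
[ 572.15 -256.94] 10.856540650586332 rms px 0.5152315722703742
[ 584.4 -332.1] -6.3152045020204515 rms px 0.6163138120679031
[ 579.65 -226.41] 1.9513045193149057 rms px 0.4753485289005053
```

The fits agree with each other, with rms under 0.8 px. I'll move the posts first and check the result.

```bash
cat >> h.py <<'E'
import json
def at(pose,x,y):
    c,s=np.cos(pose[2]),np.sin(pose[2]); return np.array([pose[0]+c*x-s*y,pose[1]+s*x+c*y])
ZG,ZT=104,200   # tips 24 mm above table when gripping
def transfer(name,ypocket,gx=0):
    P=json.load(open("poses.json")); f,pl=P[name],P["plate"]
    a=at(f,gx,0); b=at(pl,gx,ypocket)
    env.reach([*a,ZT],q(f[2])); set_gripper(40)
    env.move_l([*a,ZG+15]); 
    if env.move_l([*a,ZG],rate=50,f_stop=15): print("contact on approach!",env.read_state()["tool_pos"]); return False
    set_gripper(8); s=env.read_state(); print(name,"grip",s["width"],s["grip_force"],s["tool_pos"])
    if s["width"]<15: return False
    env.move_l([*a,ZG+30],rate=80); env.move_l([*a,ZT])
    env.reach([*b,ZT],q(pl[2])); print("held",env.read_state()["width"])
    env.move_l([*b,ZG+12]); c=env.move_l([*b,ZG+.6],rate=25,f_stop=10)
    s=env.read_state(); print("down, contact",c,s["tool_pos"],s["force"])
    set_gripper(36); env.hold(.2); env.move_l([*b,ZG+30],rate=80); env.move_l([*b,ZT])
    print("t",env.read_state()["time_s"]); return True
E
python3 - <<'E'
from h import *
print(transfer("posts",-105))
pl=json.load(open("poses.json"))["plate"]
env.reach([422,208,225],q(0)); cv2.imwrite("pics/a1.png",viewer.camera("wrist"))
E
```

```text
posts grip 17.849292028425907 30.000187754631042 [ 582.85 -120.38  104.15]
held 17.864475033975587
down, contact False [473.31 105.75 104.54] [-0.9  -0.32 -1.6 ]
t 15.3083
True
```

View pics/a1.png

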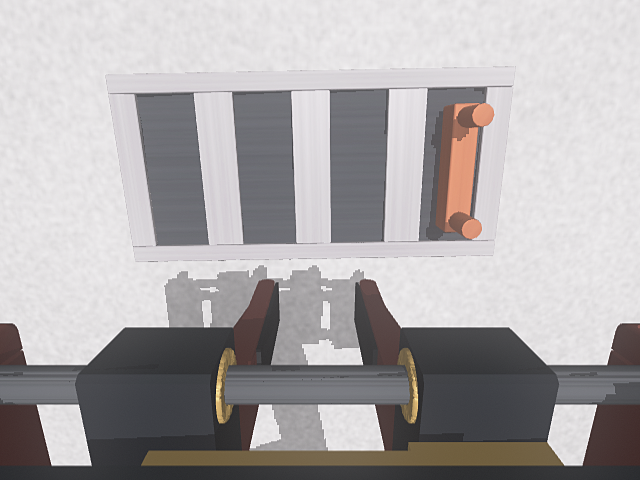

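The posts fixture lies flat and centred in the rightmost pocket, with its post tops at (483,115) and (471,228). Now the other three.

Run:
```python
from h import *
ok=transfer("bridge",-35) and transfer("cup",35,-12) and transfer("flanges",105)
print(ok)
env.reach([422,208,240],q(0)); env.hold(.2); cv2.imwrite("pics/b1.png",viewer.camera("wrist"))
```

```text
bridge grip 17.90796359085009 30.000286102294922 [ 584.62 -196.45  104.16]
held 17.213272457232875
down, contact False [471.87 175.74 104.55] [-0.27 -0.13 -1.16]
t 25.1333
cup grip 17.706352589524585 29.98929798603058 [ 560.43 -259.15  104.19]
held 18.008338858728504
down, contact False [458.44 245.46 104.53] [ 0.21  0.41 -1.53]
t 34.8083
flanges grip 17.715357671323112 30.000354051589966 [ 584.49 -332.06  104.2 ]
held 17.798081883753397
down, contact False [469.02 315.67 104.54] [ 0.14 -0.5  -1.86]
t 45.4417
True
```

View pics/b1.png

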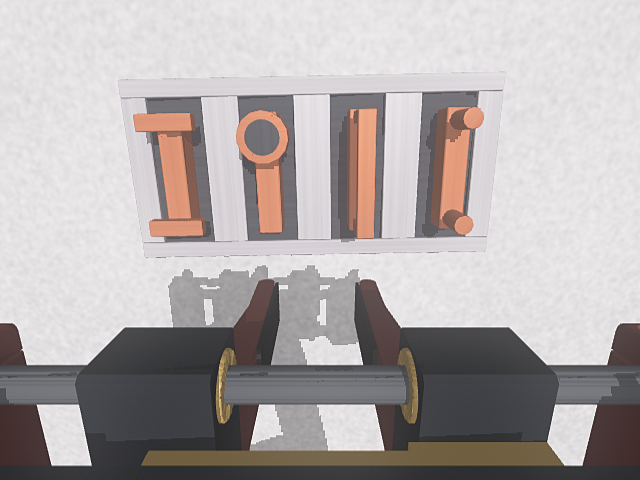

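From left to right the picture shows flanges (178,175), cup (262,137), bridge (365,172) and posts (455,165). Each one is centred and flat in its pocket, and the gripper is clear.

```bash
python3 -c "
from h import *
env.hold(.3); print(workorder.sign_off())"
```

```text
the job is handed in; nothing more can be done
None
```

All four fixtures are in the shuttle plate in reverse order (left to right: flanges, cup, bridge, posts), each flat in its pocket in the final picture, and the job was handed in at about 47 s.

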